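Unlock the care unit's service panel and read the tag inside

TASK

Turn the brass wing key on the teal service panel of the white handpiece care unit a full quarter turn anticlockwise, then swing the panel wide open, at least square to the unit's front. Then take the white reader wand and hold it still for over a second, level and with its window straight above the middle of the bar-code tag inside, about 8 cm up, and lay it gently back on its blue mat, right way up. Leave the mug, spray can and the two pens in the tray where they are.

Things in the scene. Friction and masses are not known exactly. Their poses are not given: they have to be found in the camera images.
- unit: White care unit, fixed, 220 deep (x) x 300 wide (y) x 130 mm high; origin at the centre of its underside; its front faces its own -x (towards the robot, with some yaw). A service bay in its front top edge (100 deep, y -95 to 95 mm) is closed by the teal panel. A dark grey inlay on the rear half of the roof rises to 136 mm.
- panel (a joint): L-shaped teal panel: front plate (190 wide, 8 thick, z 20 to 130 mm) in one piece with a top flange (its top at z 130). Upright hinge at the bay's left (+y) front edge: 0 shut, grows as the free right side swings out towards the robot (clockwise from above), pi/2 square to the front, stop 1.75. About 0.2 N m friction, stays where left. Held shut by the cam until the key is beyond about 1 rad.
- panel_hinge (a point): Point on the panel's hinge axis at the height of the flange's top (unit x -114, y 95 mm); its axes turn with the panel and match the unit's when shut. The flange spans x -4 to 104, y -190 to 0 mm here.
- pull_post (a point): Middle of the black upright pull post on the flange: 18 mm in diameter, standing 55 mm above the flange's top (z 130 to 185 mm; this point is at 160). It lies at x 19, y -85 mm in the axes of panel_hinge. It can be hooked from behind (panel's +x side) with the fingers pointing down, or pinched from above.
- key (a joint): Brass wing key (quarter-turn cam latch) in the flange, upright axis: 0 locked, grows anticlockwise as seen from above to its stop at 1.57 rad (unlocked). Friction about 0.05 N m; it stays where left.
- key_centre (a point): Centre of the brass wing, on the key's axis: a bar 76 long (along this point's y axis), 10 thick, 18 mm high (12 to 30 mm above the flange), on a 14 mm stem. At joint 0 the wing lies along the panel's y (parallel to the front). It turns with the key and rides on the panel at x 54, y -155 mm in the axes of panel_hinge.
- tag (a point): Centre of the white bar-code tag (50 x 70 mm) lying flat, face up, on a grey block inside the bay, 87 mm above the table, 60 mm in front of the unit's origin; under the flange while the panel is shut. The bay around it is open above once the panel is open. Axes as the unit's.
- wand: White reader wand, 170 mm long along its x, flat underneath, 140 g, lying on the blue mat; origin at the underside's middle. Handle: x -85 to 30 mm, 34 wide, 28 high; head: x 30 to 85 mm, 52 wide, 30 high. Grip it across the handle near x = 0 (centre of mass about x = 8 mm).
- wand_window (a point): Reading window in the underside of the wand's head, 58 mm ahead (+x) of the wand's origin; looks along the wand's -z (straight down when the wand is level).
- mat: Blue mat of the wand, 220 x 120 x 4 mm, fixed, left or right of the unit's front; origin at the centre of its underside, so the wand's underside rests at 4 mm.
- mug: Mustard-yellow mug, 82 diameter, 100 mm high; origin under its centre. Leave alone.
- spray_can: Metal spray can, 54 diameter, 150 mm high; origin under its centre. Leave alone.
- handpiece: Silver handpiece, 120 mm long, 16 mm thick, lying in the white tray (200 x 130 x 18 mm) that stands on the side of the unit where the mat is not. Leave alone.
- syringe: Blue syringe pen, 120 mm long, 16 mm thick, lying in the same white tray. Leave alone.

How it is judged:
By the outcome, as a careful person would: the job done as asked, in the order asked, and still so for the second after the job is handed in, with the robot touching nothing.
It also fails if it takes over 72 s, if anything falls off the work surface, if the arm or the gripper's body presses on something with over 40 N, if the wrist force passes 120 N, or if a joint passes its speed limit or range.

ROBOT

A 6-joint arm with a two-finger parallel gripper is mounted at the origin on the work surface. World frame = base frame: x ahead of the robot, y to its left, z up, the work surface at z = 0. Lengths are in mm, angles in rad, forces in N, time in s.
With the tool pointing down it reaches from about 275 to 825 mm from the base axis. Payload 5.2 kg.
Tool frame: the origin (TCP) lies at the very end of the fingers, on their centre line; the grasp point (between the pads) lies 19 mm behind it; z points along the fingers, y is the line along which they close (so a half turn about z gives the same grasp; the last joint's range is limited). The gripper opens to 93 mm and grips with 3 to 60 N. Pads are 15 mm wide; open, the fingers measure 128 mm over their backs; the gripper's body (75 mm by 188 mm) begins 65 mm behind the grasp point.
Start: joints at [-1.366, 0.259, 1.535, -0, 1.348, -0.203], TCP at [218.146, -504.894, 218.653] pointing down, gripper open.
Joint ranges: [-3.14, 3.14], [-0.91, 2.08], [0.19, 2.58], [-1.22, 4.36], [0.22, 2.71], [-3.12, 3.12]. Speed limits (rad/s): [2.57, 2.57, 3.14, 3.14, 3.14, 3.14].

INTERFACE

Orientations are given as a unit quaternion [w, x, y, z].
In Python, from workcell import manip, capture, get_calibration, nets gives the robot as it stands.
- The arm moves only by the tool drive_tool, never from a script. Its argument "plan" is one flat list of numbers, 7 for each row, row after row: the gripper command: -1 is shut, 1 is fully open, values between are in proportion, then the shift along the tool's x, y, z in mm, then the turn, a rotation vector about the tool's x, y, z in degrees. A call has 1 to 10 rows; each row is the pose to reach, as a shift and turn from the pose commanded when the call began, along the tool's axes at that moment; what a row does not reach only later rows make up. A row lasts 1/10 s, in which the tool goes at most 50 mm and 8.59 degrees, less where a joint would pass 70% of its speed; a pose out of reach is approached as far as the arm can. A call with a gripper value outside its range is refused whole. The fingers move at their own pace and stop on an object; "grip_force" is the grip in N (left out, the last holds). Time passes only in rows, so rows that repeat a pose let the fingers close. It gives the time, the measured TCP pose, the force, the opening and the grip force at its end, in the units of the state.
- manip.sense(): the state, without advancing time (a new reading comes with each control period).
- capture(name): name is "scene" or "top" or "wrist"; returns (picture, depth): 400x640x3 uint8, red, green, blue; 400x640 float32, mm along the optical axis (not along the pixel's ray), 0 where there is no reading.
- get_calibration(name): a dict with "fx", "fy", "cx", "cy" (pixels), "eye" and "attitude" of the camera in the world. Camera axes: x right, y up, looking along -z (the intrinsics and any distortion apply to the point x, -y, -z); pixel columns grow to the right and rows downward; lengths in mm; the calibration is good to about 2 mm. The wrist camera is an equidistant fisheye: a pixel r from the principal point sees the ray r / f radians off the axis. A picture is of the moment at which its call begins: read the wrist's pose just before it. get_calibration takes no time and is no camera call; for the wrist camera it gives the pose at the moment of the call.
- manip.finish_job(): hands the job in; it is judged then, once.
Trained networks look in the newest picture that a camera, given by its name, has taken for a name from the list of things; names that differ only in an ending like _2 or _b are one class to them, and where a whole thing is asked for, a point or a joint stands for the part that bears it (a point fixed in the world has none). Each returns a list of dicts, best first, with "confidence" (0 to 1); they miss things now and then, are a little off and sometimes report something else, mostly with a low value. They report only what shows in the picture. A call takes as long as a camera call.
- nets.spot_in(camera, target): "point" ([column, row] in pixels, amid what is visible of it).
The state is a dict: "clock": time; "q": joint angles; "qd": joint speeds; "joint_efforts": joint torques, N m; "eef_pos": TCP position; "tool_rot": TCP orientation; "wrist_force": force on the tool from outside, world axes, zero at the start; "torque": the same for the moment, N m; "grip_width": opening from 0.0 (shut) to 1.0 (fully open); "grasp_force": force on a finger pad.
Only numpy, scipy, OpenCV 4.12 (cv2) and the standard library are available. Lean on these libraries where they do the work, as an engineer would, in place of code of your own. Each camera call takes 0.05 s, during which the arm holds its last target. There are 200 camera calls.

## Working session

There is one attempt and no reset: what is moved stays moved. The work goes in short steps, Python scripts to look and compute and a tool call to move; the robot and the scene stay as the last step left them, time stands still between calls to the robot, and variables do not carry over. Pictures are saved under pics/ and viewed, at most 10 in all, crops included, and the job is handed in when it is done.

Besides the shell and the picture viewer there is one more tool, called after "Request:" as a command line: name --argument value ..., lists and objects as JSON in quotes. drive_tool: Moves the arm, as the interface text tells. Its arguments: {"type":"object","properties":{"plan":{"type":"array"},"grip_force":{"type":"number"}},"required":["plan"]}

```bash
ls; mkdir -p pics; cat > h.py <<'E'
import numpy as np, cv2
from scipy.spatial.transform import Rotation as R
from workcell import manip, capture, get_calibration, nets
def rot(a):
    a=np.array(a,float)
    return a if a.shape==(3,3) else R.from_quat(a,scalar_first=True).as_matrix()
def cloud(name,depth,cal):
    v,u=np.mgrid[0:400,0:640].astype(float)
    x=(u-cal['cx'])/cal['fx'];y=(v-cal['cy'])/cal['fy']
    if name=='wrist':
        r=np.hypot(x,y);s=np.where(r>1e-6,np.tan(np.minimum(r,1.5))/np.maximum(r,1e-6),1);x,y=x*s,y*s
    P=np.stack([x*depth,-y*depth,-depth],-1)
    return P@rot(cal['attitude']).T+np.array(cal['eye'])
def look(name):
    cal=get_calibration(name);im,d=capture(name);return im,d,cloud(name,d,cal),cal
E
python3 - <<'E'
from h import *
for n in('scene','top'):
    im,d,P,c=look(n);cv2.imwrite(f'pics/{n}1.png',im[:,:,::-1]);np.save(f'{n}.npy',P);np.save(f'{n}im.npy',im);print(n,c)
    for t in('unit','panel','pull_post','key','key_centre','wand','wand_window','mat','mug','spray_can','handpiece'):
        try:
            for r in nets.spot_in(n,t)[:2]:
                u,v=map(int,np.round(r['point']));print(t,u,v,round(r['confidence'],2),P[v,u].round() if d[v,u]>0 else None)
        except Exception as e: print(t,e)
print(manip.sense())
E
```

```text
pics
scene {'fx': 485.7700536799405, 'fy': 485.7700536799405, 'cx': 327.2736031772084, 'cy': 209.75817642537044, 'eye': array([1331.40901746,  135.16553486, 1016.61045945]), 'attitude': array([0.60513727, 0.22776328, 0.26992227, 0.71349473])}
unit 302 269 0.92 [745. -20. 135.]
panel 302 234 0.78 [646. -40. 130.]
panel 442 216 0.3 [424. 302.   5.]
pull_post 304 239 0.62 [657. -33. 127.]
pull_post 458 272 0.41 [609. 342.  12.]
key 271 229 0.83 [ 662. -108.  155.]
key_centre 302 235 0.7 [649. -39. 131.]
key_centre 276 229 0.52 [661. -96. 156.]
wand 449 219 0.92 [457. 316.  33.]
wand_window 449 224 0.72 [480. 314.  40.]
wand_window 274 228 0.36 [ 659. -101.  157.]
mat 443 217 0.57 [430. 304.   8.]
mug 456 273 0.82 [607. 338.   3.]
mug 302 233 0.47 [641. -41. 129.]
spray_can 186 232 0.79 [ 662. -323.  101.]
handpiece 229 186 0.73 [ 420. -303.   17.]
handpiece 272 230 0.15 [ 661. -106.  151.]
top {'fx': 386.83026013601165, 'fy': 386.83026013601165, 'cx': 315.62990693049795, 'cy': 197.39286620669, 'eye': array([ 432.61740074,   -5.7690112 , 1020.72083055]), 'attitude': array([ 0.71329914,  
[... 569 characters left out ...]
.]
{'clock': 1.2, 'q': array([-1.36576601e+00,  2.58596442e-01,  1.53498272e+00,  7.85286059e-06,
        1.34799991e+00, -2.02788016e-01]), 'qd': array([ 0.00059861, -0.00044889, -0.00111484,  0.00050203,  0.00039808,
       -0.00105663]), 'joint_efforts': array([ 2.53621918e-03, -4.37207079e+01, -2.84300065e+01,  7.22449995e-02,
        3.10925685e-02,  2.89178524e-05]), 'eef_pos': array([ 218.16726866, -504.89439299,  218.66160561]), 'tool_rot': array([6.79094487e-06, 9.79282635e-01, 2.02498197e-01, 3.83700416e-06]), 'wrist_force': array([ 0.04276034, -0.15690443,  0.26303123]), 'torque': array([ 0.01620779, -0.0132432 ,  0.02432068]), 'grasp_force': 0.0, 'grip_width': 1.0020183478419928}
```

View pics/top1.png

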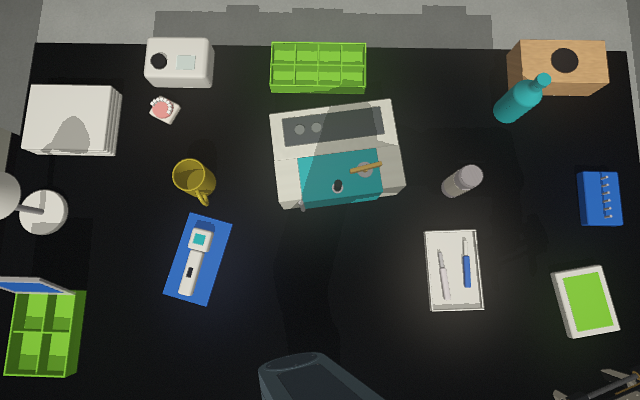

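View pics/scene1.png

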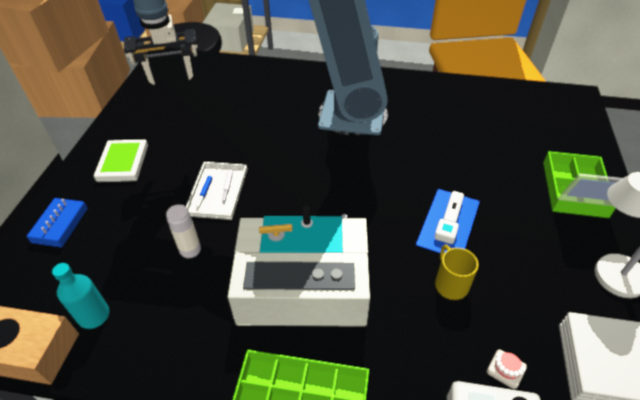

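```bash
python3 - <<'E'
from h import *
def rect(n,sel,lab):
    p=sel.astype(np.float32); 
    if len(p)<5: print(n,lab,len(p));return
    c=(p[:,:2]);r=cv2.minAreaRect(c);print(n,lab,len(p),'mean',p.mean(0).round(1),'rect',np.round(r[0],1),np.round(r[1],1),round(r[2],1), 'med',np.median(p,0).round(1))
for n in('top','scene'):
    P=np.load(n+'.npy');im=np.load(n+'im.npy');hsv=cv2.cvtColor(im,cv2.COLOR_RGB2HSV)
    x,y,z=P[...,0],P[...,1],P[...,2];H,S,V=[hsv[...,i].astype(int) for i in range(3)]
    near=(abs(y)<250)&(x>500)
    rect(n,P[near&(z>125)&(z<136)&(S>90)&(H>75)&(H<105)],'flange')
    rect(n,P[near&(z>140)&(z<168)&(S>70)&(H<40)],'key')
    rect(n,P[near&(z>172)&(z<192)],'post')
    rect(n,P[near&(z>122)],'unit')
    rect(n,P[(y>200)&(x<600)&(x>300)&(z>20)&(z<42)],'wand')
    rect(n,P[(y>200)&(x<600)&(x>300)&(z>33.)&(z<42)],'wandhead')
    rect(n,P[(y>200)&(x<600)&(x>250)&(S>100)&(H>95)&(H<130)&(z<12)],'mat')
    rect(n,P[(y>200)&(z>80)&(z<120)],'mug')
E
```

```text
Traceback (most recent call last):
cv2.error: OpenCV(4.12.0) /io/opencv/modules/imgproc/src/convhull.cpp:143: error: (-215:Assertion failed) total >= 0 && (depth == CV_32F || depth == CV_32S) in function 'convexHull'
```

The top view shows the unit at about (335,155), the key at (366,169), the post at (338,186), and the wand at (195,260) with its head at (200,240). In the scene view the key is at (276,229) and the post at (306,215). The wand, mat and mug are on the robot's left.

```bash
python3 - <<'E'
from h import *
def rect(n,sel,lab):
    p=sel.astype(np.float32); 
    if len(p)<5: print(n,lab,len(p));return
    c=np.ascontiguousarray(p[:,:2]).reshape(-1,1,2);r=cv2.minAreaRect(c);print(n,lab,len(p),'mean',p.mean(0).round(1),'rect',np.round(r[0],1),np.round(r[1],1),round(r[2],1), 'zmed',np.median(p,0)[2].round(1), 'pca',round(np.degrees(np.arctan2(*np.linalg.svd(p[:,:2]-p[:,:2].mean(0),full_matrices=False)[2][0][::-1])),1))
for n in('top','scene'):
    P=np.load(n+'.npy');im=np.load(n+'im.npy');hsv=cv2.cvtColor(im,cv2.COLOR_RGB2HSV)
    x,y,z=P[...,0],P[...,1],P[...,2];H,S,V=[hsv[...,i].astype(int) for i in range(3)]
    near=(abs(y)<250)&(x>500)&(x<900)
    rect(n,P[near&(z>125)&(z<136)&(S>90)&(H>75)&(H<105)],'flange')
    rect(n,P[near&(z>140)&(z<168)&(S>70)&(H<40)],'key')
    rect(n,P[near&(z>172)&(z<192)],'post')
    rect(n,P[near&(z>122)&(z<140)],'unit')
    w=(y>200)&(x<600)&(x>300)
    rect(n,P[w&(z>25)&(z<42)&~((S>100)&(H<40))],'wand')
    rect(n,P[w&(z>25)&(S>70)&(H>80)&(H<97)],'wandsquare')
    rect(n,P[w&(S>100)&(H>100)&(H<130)&(z<12)],'mat')
    rect(n,P[(y>200)&(y<420)&(x<750)&(z>80)&(z<120)],'mug')
E
```

```text
top flange 3165 mean [641.3 -36.5 131.7] rect [642.7 -41.5] [108.5 189.5] 9.1 zmed 131.7 pca 97.7
top key 171 mean [654.9 -99.7 159.5] rect [655.6 -99.7] [12.3 74.7] 15.2 zmed 160.7 pca -73.9
top post 59 mean [609.2 -35.8 185.3] rect [609.5 -35.6] [15.8 15.9] 5.3 zmed 186.5 pca 146.9
top unit 10813 mean [698.2 -31.4 133. ] rect [699.9 -32.3] [234.2 301.2] 9.2 zmed 132.3 pca 100.6
top wand 1397 mean [421.6 410.5  33.5] rect [448.7 530.8] [501. 297.] 90.0 zmed 33.8 pca -78.2
top wandsquare 110 mean [489.  310.3  36.5] rect [488.9 310.4] [28.7 25.5] 77.7 zmed 36.5 pca -94.7
top mat 2907 mean [440.2 320.    4.9] rect [468.8 846.3] [1221.6  278.7] 89.1 zmed 5.3 pca 150.6
top mug 403 mean [636.5 325.4  93.9] rect [633.5 328.9] [81.9 97.6] 81.3 zmed 95.8 pca -137.2
scene flange 2471 mean [647.  -33.8 129.9] rect [642.9 -41.9] [112.9 187.7] 9.9 zmed 129.9 pca 102.7
scene key 237 mean [658.5 -99.6 154.3] rect [657.7 -99.4] [14.5 74. ] 16.0 zmed 156.1 pca 105.8
scene post 58 mean [613.  -34.8 182.2] rect [610.7 -35. ] [16.7 16.8] 22.3 zmed 183.7 pca -10.9
scene unit 10630 mean [715.3 -28.1 131.4] rect [699.8 -31.9] [236.1 301.1] 9.1 zmed 130.6 pca -78.0
scene wand 1051 mean [423.6 432.1  32.7] rect [442.2 517.9] [467.5 289.9] 88.0 zmed 32.4 pca -77.3
scene wandsquare 68 mean [489.2 310.   35.1] rect [489. 310.] [25.3 24.4] 84.4 zmed 35.1 pca 92.5
scene mat 2003 mean [438.9 316.    3.3] rect [477.3 473.4] [448.2 241.9] 75.5 zmed 3.5 pca -27.6
scene mug 518 mean [641.  326.8  92.2] rect [638.8 322.5] [93.6 84.9] 66.3 zmed 92.7 pca -4.8
```

```bash
cat >> h.py <<'E'
def to(*poses):
    "poses (x,y,z,yaw of tool x in deg), tool pointing down -> shift/turn in present tool axes"
    s=manip.sense();R0=rot(s['tool_rot']);p=s['eef_pos']
    print('t',round(s['clock'],2),'p',np.round(p,1),'yaw',round(np.degrees(np.arctan2(R0[1,0],R0[0,0])),1),'F',np.round(s['wrist_force'],1),'w',round(s['grip_width']*93,1),'q',np.round(s['q'],2))
    for x,y,z,a in poses:
        Rt=R.from_euler('z',a,degrees=True).as_matrix()@np.diag([1,-1,-1.])
        print(np.round(R0.T@(np.array([x,y,z])-p),1),np.round(R.from_matrix(R0.T@Rt).as_rotvec(degrees=True),1))
E
python3 -c "
from h import *
to((656.5,-99.8,218,105.5))"
```

```text
t 1.2 p [ 218.2 -504.9  218.7] yaw 23.4 F [ 0.  -0.2  0.3] w 93.2 q [-1.37  0.26  1.53  0.    1.35 -0.2 ]
[ 563.  -198.     0.7] [  0.    0.  -82.1]
```

Request:
drive_tool --plan '[-0.1,563,-198,0,0,0,-82,-0.1,563,-198,0,0,0,-82,-0.1,563,-198,0,0,0,-82,-0.1,563,-198,0,0,0,-82,-0.1,563,-198,0,0,0,-82,-0.1,563,-198,0,0,0,-82,-0.1,563,-198,0,0,0,-82,-0.1,563,-198,0,0,0,-82,-0.1,563,-198,0,0,0,-82,-0.1,563,-198,0,0,0,-82]' --grip_force 30

```text
clock: 2.2
eef_pos: [586.7, -163.9, 218.8]
tool_rot: [0.0, 0.604, 0.797, -0.0]
wrist_force: [0.4, -1.0, -0.1]
grip_width: 0.454
grasp_force: 0.0
```

```bash
python3 -c "
from h import *
to((656.5,-99.8,200,105.5),(656.5,-99.8,145,105.5))"
```

```text
t 2.2 p [ 586.7 -163.9  218.8] yaw 105.7 F [ 0.4 -1.  -0.1] w 42.3 q [-0.46  0.36  1.39 -0.    1.39 -0.73]
[42.8 84.5 18.8] [0.  0.  0.2]
[42.8 84.5 73.8] [0.  0.  0.2]
```

Request:
drive_tool --plan '[-0.1,43,84,0,0,0,0,-0.1,43,84,0,0,0,0,-0.1,43,84,0,0,0,0,-0.1,43,84,0,0,0,0]'

```text
clock: 2.6
eef_pos: [655.1, -100.9, 217.9]
tool_rot: [-0.0, 0.605, 0.796, -0.0]
wrist_force: [-0.4, 0.1, -0.9]
grip_width: 0.447
grasp_force: 0.0
```

```bash
python3 - <<'E'
from h import *
to((656.5,-99.8,145,105.5))
im,d,P,c=look('wrist');cv2.imwrite('pics/w1.png',im[:,:,::-1])
hsv=cv2.cvtColor(im,cv2.COLOR_RGB2HSV);z=P[...,2]
m=(z>145)&(z<168)&(hsv[...,1]>70)&(hsv[...,0]<40)&(np.hypot(P[...,0]-656,P[...,1]+100)<70)
p=P[m];print(len(p),p.mean(0), cv2.minAreaRect(np.ascontiguousarray(p[:,:2].astype(np.float32)).reshape(-1,1,2)) if len(p)>5 else 0)
E
```

```text
t 2.6 p [ 655.1 -100.9  217.9] yaw 105.5 F [-0.4  0.1 -0.9] w 41.6 q [-0.32  0.46  1.24 -0.    1.44 -0.59]
[ 0.7  1.7 72.9] [-0.1 -0.   0. ]
1214 [654.75094203 -95.52859186 159.93037574] ((655.7069702148438, -98.48243713378906), (13.64532470703125, 74.9754638671875), 15.637679100036621)
```

View pics/w1.png

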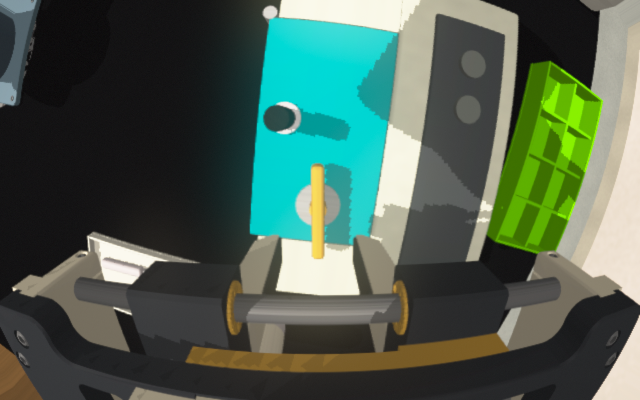

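The wrist view shows the wing, centred at about (318,210), lined up between the fingers, with the post clear at (283,118). Next I descend and grip.

Request:
drive_tool --plan '[-0.1,1,1,40,0,0,0,-0.1,1,1,73,0,0,0,-0.1,1,1,73,0,0,0,-1,1,1,73,0,0,0,-1,1,1,73,0,0,0,-1,1,1,73,0,0,0,-1,1,1,73,0,0,0,-1,1,1,73,0,0,0]'

```text
clock: 3.45
eef_pos: [655.7, -101.1, 147.2]
tool_rot: [0.001, 0.606, 0.795, -0.0]
wrist_force: [-1.1, -1.3, 3.1]
grip_width: 0.101
grasp_force: 33.2
```

```bash
python3 -c "
from h import *
to((656.3,-99.5,145,195.5))"
```

```text
t 3.45 p [ 655.7 -101.1  147.2] yaw 105.4 F [-1.1 -1.3  3.1] w 9.4 q [-0.32  0.51  1.34 -0.    1.29 -0.59]
[1.3 1.  2.2] [ -0.    0.1 -90.1]
```

Request:
drive_tool --plan '[-1,0,0,0,0,0,-8,-1,0,0,0,0,0,-16,-1,0,0,0,0,0,-24,-1,0,0,0,0,0,-32,-1,0,0,0,0,0,-40,-1,0,0,0,0,0,-48,-1,0,0,0,0,0,-56,-1,0,0,0,0,0,-64,-1,0,0,0,0,0,-72,-1,0,0,0,0,0,-80]'

```text
clock: 4.45
eef_pos: [656.5, -99.4, 147.2]
tool_rot: [0.001, -0.05, 0.999, 0.001]
wrist_force: [-0.5, 3.9, 3.8]
grip_width: 0.104
grasp_force: 33.3
```

Request:
drive_tool --plan '[-1,0,0,0,0,0,-4,-1,0,0,0,0,0,-6,-1,0,0,0,0,0,-6]'

```text
clock: 4.75
eef_pos: [656.5, -99.3, 147.1]
tool_rot: [0.001, -0.099, 0.995, 0.001]
wrist_force: [-0.4, 4.8, 5.5]
grip_width: 0.103
grasp_force: 33.5
```

```bash
python3 -c "
from h import *
to((656.3,-99.5,145,189.2));print(manip.sense()['torque'])"
```

```text
t 4.75 p [656.5 -99.3 147.1] yaw -168.6 F [-0.4  4.8  5.5] w 9.6 q [-0.32  0.51  1.34  0.    1.29 -2.09]
[ 0.2 -0.1  2.1] [0.1 0.2 2.2]
[ 0.93684278 -0.06341753 -0.48451223]
```

Request:
drive_tool --plan '[-0.1,0,0,0,0,0,0,-0.1,0,0,0,0,0,0,-0.1,0,0,0,0,0,2,-0.1,0,0,-50,0,0,2,-0.1,0,0,-65,0,0,2,-0.1,0,0,-65,0,0,2]'

```text
clock: 5.35
eef_pos: [657.1, -101.2, 213.6]
tool_rot: [0.002, -0.081, 0.997, -0.001]
wrist_force: [0.3, 0.2, -0.5]
grip_width: 0.449
grasp_force: 0.0
```

```bash
python3 - <<'E'
from h import *
to((610.5,-36,212,189),(610.5,-36,147,189))
im,d,P,c=look('wrist')
hsv=cv2.cvtColor(im,cv2.COLOR_RGB2HSV);z=P[...,2]
m=(z>145)&(z<168)&(hsv[...,1]>70)&(hsv[...,0]<40)&(np.hypot(P[...,0]-656,P[...,1]+100)<70)
p=P[m];print(len(p),p.mean(0), cv2.minAreaRect(np.ascontiguousarray(p[:,:2].astype(np.float32)).reshape(-1,1,2)) if len(p)>5 else 0)
m=(z>172)&(z<192)&(np.hypot(P[...,0]-610,P[...,1]+36)<25);p=P[m];print(len(p),p.mean(0) if len(p) else 0)
E
```

```text
t 5.35 p [ 657.1 -101.2  213.6] yaw -170.7 F [ 0.3  0.2 -0.5] w 41.7 q [-0.32  0.47  1.24 -0.    1.43 -2.05]
[35.4 71.9  1.3] [-0.2  0.3  0.3]
[35.7 72.1 66.3] [-0.2  0.3  0.3]
1232 [651.85039743 -99.63398063 159.95826205] ((654.23583984375, -99.09725189208984), (75.06961822509766, 14.244226455688477), 13.250631332397461)
635 [609.20849928 -37.20905399 184.08280675]
```

Request:
drive_tool --plan '[-0.1,35,72,0,0,0,0,-0.1,35,72,0,0,0,0,-0.1,35,72,30,0,0,0,-0.1,35,72,66,0,0,0,-0.1,35,72,66,0,0,0,-1,35,72,66,0,0,0,-1,35,72,66,0,0,0,-1,35,72,66,0,0,0,-1,35,72,66,0,0,0]'

```text
clock: 6.3
eef_pos: [610.3, -35.5, 146.1]
tool_rot: [0.001, -0.081, 0.997, -0.0]
wrist_force: [-0.1, 0.2, 2.0]
grip_width: 0.193
grasp_force: 30.0
```

```bash
python3 - <<'E'
from h import *
s=manip.sense();p=s['eef_pos'][:2];h=np.array([578.2,44.3]);v=p-h
print(np.hypot(*v),np.degrees(np.arctan2(v[1],v[0])))
ps=[]
for a in range(8,105,8):
    r=R.from_euler('z',-a,degrees=True).as_matrix()[:2,:2]@v+h;ps.append((*r,147,189.3-a))
to(*ps)
E
```

```text
86.06636395037671 -68.06862690856815
t 6.3 p [610.3 -35.5 146.1] yaw -170.7 F [-0.1  0.2  2. ] w 18.0 q [-0.24  0.42  1.49  0.    1.23 -1.97]
[11.9 -1.8 -0.9] [-0.   0.1  8. ]
[23.9 -1.9 -0.9] [-0.   0.1 16. ]
[35.8 -0.4 -1. ] [-0.   0.1 24. ]
[47.4  2.8 -1. ] [-0.   0.2 32. ]
[58.4  7.6 -1. ] [ 0.   0.2 40. ]
[68.6 13.9 -1.1] [ 0.   0.2 48. ]
[77.9 21.5 -1.1] [ 0.   0.2 56. ]
[86.  30.3 -1.1] [ 0.   0.2 64. ]
[92.8 40.2 -1.1] [ 0.   0.2 72. ]
[98.2 50.9 -1.2] [ 0.1  0.2 80. ]
[102.   62.3  -1.2] [ 0.1  0.1 88. ]
[104.2  74.1  -1.2] [ 0.1  0.1 96. ]
[104.8  86.1  -1.2] [1.00e-01 1.00e-01 1.04e+02]
```

Request:
drive_tool --plan '[-1,6,-1,0,0,0,4,-1,12,-2,0,0,0,8,-1,18,-2,0,0,0,12,-1,24,-2,0,0,0,16,-1,30,-1,0,0,0,20,-1,36,0,0,0,0,24]'

```text
clock: 6.9
eef_pos: [575.1, -41.8, 146.1]
tool_rot: [0.002, 0.129, 0.992, -0.0]
wrist_force: [1.6, -0.1, 1.1]
grip_width: 0.19
grasp_force: 30.0
```

```bash
python3 - <<'E'
from h import *
s=manip.sense();p=s['eef_pos'][:2];h=np.array([578.2,44.3]);v=p-h
a0=np.degrees(np.arctan2(v[1],v[0]));print(np.hypot(*v),a0)
ps=[]
for a in range(8,81,8):
    r=R.from_euler('z',-a,degrees=True).as_matrix()[:2,:2]@v+h;ps.append((*r,s['eef_pos'][2],165.3-a))
to(*ps)
E
```

```text
86.12586887624832 -92.0441423388376
t 6.9 p [575.1 -41.8 146.1] yaw 165.2 F [ 1.6 -0.1  1.1] w 17.6 q [-0.27  0.36  1.58 -0.    1.2  -1.58]
[11.9 -1.8 -0. ] [-0.   0.2  7.9]
[23.9 -2.  -0.1] [ 0.   0.2 15.9]
[35.8 -0.5 -0.1] [ 0.   0.2 23.9]
[47.4  2.7 -0.2] [ 0.   0.2 31.9]
[58.4  7.4 -0.2] [ 0.1  0.2 39.9]
[68.7 13.7 -0.3] [ 0.1  0.2 47.9]
[78.  21.3 -0.3] [ 0.1  0.2 55.9]
[86.2 30.1 -0.4] [ 0.1  0.2 63.9]
[93.  40.  -0.4] [ 0.1  0.2 71.9]
[98.4 50.7 -0.4] [ 0.1  0.2 79.9]
```

The panel moves freely at 24° open, so I continue to about 96°.

Request:
drive_tool --plan '[-1,12,-2,0,0,0,8,-1,24,-2,0,0,0,16,-1,36,-0.5,0,0,0,24,-1,47,3,0,0,0,32,-1,58,7,0,0,0,40,-1,69,14,0,0,0,48,-1,78,21,0,0,0,56,-1,86,30,0,0,0,64,-1,93,40,0,0,0,72,-1,93,40,0,0,0,72]'

```text
clock: 7.9
eef_pos: [493.7, 22.0, 146.1]
tool_rot: [0.0, 0.686, 0.727, 0.0]
wrist_force: [-4.9, 0.5, 6.6]
grip_width: 0.187
grasp_force: 30.0
```

Request:
drive_tool --plan '[-0.1,0,0,0,0,0,0,-0.1,0,0,0,0,0,0,-0.1,0,0,-45,0,0,0,-0.1,0,0,-95,0,0,0,-0.1,0,0,-120,0,0,0,-0.1,0,0,-120,0,0,0]'

```text
clock: 8.5
eef_pos: [496.7, 20.3, 269.1]
tool_rot: [0.004, 0.686, 0.728, 0.002]
wrist_force: [1.0, -0.4, 0.5]
grip_width: 0.45
grasp_force: 0.0
```

```bash
python3 - <<'E'
from h import *
to((440,318,200,90))
im,d,P,c=look('top');cv2.imwrite('pics/t2.png',im[:,:,::-1])
hsv=cv2.cvtColor(im,cv2.COLOR_RGB2HSV);z=P[...,2];H,S=hsv[...,0],hsv[...,1]
def rect(m,l):
    p=P[m].astype(np.float32);print(l,len(p),p.mean(0) if len(p) else 0, cv2.minAreaRect(np.ascontiguousarray(p[:,:2]).reshape(-1,1,2)) if len(p)>5 else 0)
rect((z>125)&(z<136)&(S>90)&(H>75)&(H<105)&(abs(P[...,1])<200),'flange')
rect((z>150)&(z<168)&(S>70)&(H<40)&(abs(P[...,1])<200),'key')
rect((z>75)&(z<98)&(abs(P[...,0]-647)<60)&(abs(P[...,1]+41)<60)&(im.min(-1)>150),'tag')
w=(abs(P[...,0]-440)<150)&(abs(P[...,1]-318)<100)
rect(w&(z>22)&(z<42),'wand')
rect(w&(S>100)&(H>100)&(H<130)&(z<12),'mat')
E
```

```text
t 8.5 p [496.7  20.3 269.1] yaw 93.4 F [ 1.  -0.4  0.5] w 41.9 q [-0.18  0.13  1.58  0.    1.43 -0.24]
[300.7 -39.3  68.1] [0.5 0.1 3.4]
flange 238 [457.79263     1.6236957 131.4141   ] ((482.7530822753906, -4.050529479980469), (188.46780395507812, 104.19425201416016), 7.118241786956787)
key 0 0 0
tag 119 [689.94745 -53.80192  87.13101] ((683.0280151367188, -44.315006256103516), (71.67597198486328, 94.36026000976562), 60.77812576293945)
wand 1087 [439.99042  318.4816    33.356323] ((467.82745361328125, 313.8847961425781), (51.255043029785156, 243.13906860351562), 78.35969543457031)
mat 1629 [445.3052   346.061      5.344866] ((445.3166809082031, 336.5222473144531), (90.87516784667969, 224.10504150390625), 75.88114166259766)
```

View pics/t2.png

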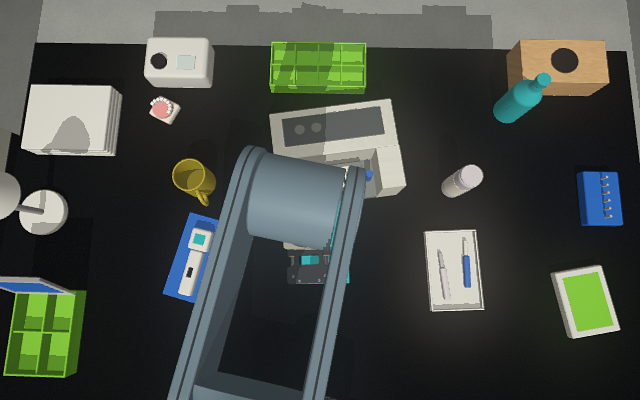

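The arm hides the panel in this view. From the sweep it stands at about 97°, and I will verify that later. Next I go to look at the wand from above its head side.

Request:
drive_tool --plan '[1,277,40,0,0,0,-74,1,277,40,0,0,0,-74,1,277,40,0,0,0,-74,1,277,40,0,0,0,-74,1,277,40,20,0,0,-74,1,277,40,40,0,0,-74,1,277,40,40,0,0,-74,1,277,40,40,0,0,-74,1,277,40,40,0,0,-74,1,277,40,40,0,0,-74]'

```text
clock: 9.55
eef_pos: [516.8, 299.6, 222.2]
tool_rot: [-0.002, 0.109, 0.994, -0.001]
wrist_force: [-0.5, -0.2, -0.4]
grip_width: 1.0
grasp_force: 0.0
```

```bash
python3 - <<'E'
from h import *
to((440,318,200,167))
im,d,P,c=look('wrist');cv2.imwrite('pics/w2.png',im[:,:,::-1])
hsv=cv2.cvtColor(im,cv2.COLOR_RGB2HSV);z=P[...,2];H,S=hsv[...,0],hsv[...,1]
def rect(m,l):
    p=P[m].astype(np.float32);print(l,len(p))
    if len(p)>5:
        q=p[:,:2]-p[:,:2].mean(0);v=np.linalg.svd(q,full_matrices=False)[2][0]
        print(p.mean(0).round(1),[np.round(k,1) for k in cv2.minAreaRect(np.ascontiguousarray(p[:,:2]).reshape(-1,1,2))],'pca',np.degrees(np.arctan2(v[1],v[0])).round(1),'z',np.percentile(p[:,2],[5,50,95]).round(1))
w=(abs(P[...,0]-440)<140)&(abs(P[...,1]-318)<90)
rect(w&(z>22)&(z<42),'wand')
rect(w&(z>33.2)&(z<42),'head')
rect(w&(S>100)&(H>100)&(H<130)&(z<12),'mat')
E
```

```text
t 9.55 p [516.8 299.6 222.2] yaw 167.5 F [-0.5 -0.2 -0.4] w 93.0 q [ 0.34  0.34  1.41 -0.    1.39 -1.01]
[78.9  1.3 22.4] [-0.1 -0.2  0.5]
wand 4839
[440.1 322.   33.3] [array([463.9, 316. ]), array([ 51.8, 232.5]), np.float64(78.5)] pca -12.3 z [29.6 33.4 36.3]
head 2621
[458.9 318.2  34.7] [array([464.9, 317. ]), array([ 49.2, 230.1]), np.float64(76.8)] pca -12.3 z [33.3 34.5 36.7]
mat 11988
[439.5 321.    4.8] [array([439.9, 321.4]), array([124.2, 225.4]), np.float64(75.8)] pca -14.9 z [3.1 4.9 6.3]
```

View pics/w2.png

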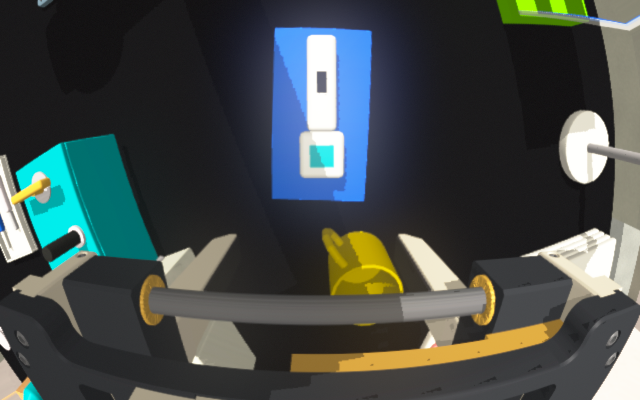

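The wrist view shows the wand along (322,35)–(322,177) with its head at (322,155), the mug behind it at (365,270), and the panel wide open at left, with the key at (35,190). I refine the wand with the mug excluded.

```bash
python3 - <<'E'
from h import *
im,d,P,c=look('wrist')
z=P[...,2];m=np.zeros((400,640),bool);m[28:185,290:352]=1
m&=(z>20)&(z<42)
p=P[m].astype(np.float32)
r=cv2.minAreaRect(np.ascontiguousarray(p[:,:2]).reshape(-1,1,2));print(r)
q=p[:,:2]-p[:,:2].mean(0);v=np.linalg.svd(q,full_matrices=False)[2][0];a=np.arctan2(v[1],v[0]);print(np.degrees(a)%180)
for a in (np.radians(-13),np.radians(-12),np.radians(-11)):
    u=np.array([np.cos(a),np.sin(a)]);n=np.array([-u[1],u[0]])
    s=(p[:,:2]-r[0])@u;t=(p[:,:2]-r[0])@n
    print(np.degrees(a),[(round(s[k].mean()),np.percentile(t[k],[1,99]).round(1),len(t[k])) for k in [(s>l)&(s<l+25) for l in range(-85,85,25)]],s.min(),s.max())
x=np.array(r[0]);to((x[0],x[1],60,167.5),(x[0],x[1],9,167.5))
E
```

```text
((432.3388977050781, 323.8899841308594), (52.09524154663086, 166.96575927734375), 77.51468658447266)
167.79056
-13.0 [(-72, array([-17.6,  14.6]), 551), (-48, array([-17.5,  15.8]), 627), (-22, array([-16.2,  16. ]), 632), (3, array([-16.1,  16.3]), 611), (29, array([-24. ,  24.4]), 768), (52, array([-25.3,  26. ]), 977), (74, array([-24.7,  26.4]), 652)] -83.41794047098811 83.67222215625561
-12.000000000000002 [(-72, array([-16.4,  15.9]), 550), (-48, array([-16.7,  16.7]), 626), (-22, array([-15.8,  16.4]), 634), (3, array([-16.2,  16.2]), 611), (29, array([-24.7,  23.7]), 768), (52, array([-26.2,  25.1]), 974), (74, array([-26. ,  25.2]), 655)] -83.60358091384471 83.59344825284428
-11.0 [(-71, array([-15.2,  17.2]), 553), (-47, array([-15.9,  17.6]), 625), (-22, array([-15.5,  16.8]), 625), (3, array([-16.3,  16.4]), 626), (29, array([-25.4,  23.1]), 767), (52, array([-27.1,  24.2]), 960), (74, array([-27.2,  24. ]), 662)] -83.83329875791883 83.85472706824442
t 9.65 p [517.2 299.6 223.1] yaw 167.2 F [0.2 0.2 0. ] w 92.6 q [ 0.34  0.34  1.41 -0.    1.39 -1.01]
[ 87.8   5.2 163.3] [-0.1 -0.1 -0.3]
[ 87.7   5.3 214.3] [-0.1 -0.1 -0.3]
```

Request:
drive_tool --plan '[0.4,84,5,40,0,0,-0.5,0.4,84,5,80,0,0,-0.5,0.4,84,5,120,0,0,-0.5,0.4,84,5,165,0,0,-0.5,0.4,84,5,185,0,0,-0.5,0.4,84,5,200,0,0,-0.5,0.4,84,5,212,0,0,-0.5,0.4,84,5,212,0,0,-0.5]'

```text
clock: 10.45
eef_pos: [435.7, 322.5, 11.0]
tool_rot: [-0.001, 0.106, 0.994, -0.001]
wrist_force: [-0.3, -0.3, -0.8]
grip_width: 0.701
grasp_force: 0.0
```

```bash
python3 -c "
from h import *
to((436.2,323.1,9.5,167.8))"
```

```text
t 10.45 p [435.7 322.5  11. ] yaw 167.8 F [-0.3 -0.3 -0.8] w 65.2 q [ 0.43  0.47  1.79  0.    0.88 -0.93]
[-0.3  0.7  1.5] [-0.1 -0.2 -0. ]
```

Request:
drive_tool --plan '[-1,0,0,0,0,0,0,-1,0,0,0,0,0,0,-1,0,0,0,0,0,0,-1,0,0,0,0,0,0,-1,0,0,0,0,0,0,-1,0,0,-20,0,0,0,-1,0,0,-60,0,0,0,-1,0,0,-110,0,0,0,-1,0,0,-160,0,0,0,-1,0,0,-210,0,0,0]' --grip_force 30

```text
clock: 11.45
eef_pos: [436.2, 323.0, 224.5]
tool_rot: [-0.0, 0.106, 0.994, -0.0]
wrist_force: [1.5, 0.8, -1.5]
grip_width: 0.363
grasp_force: 30.0
```

```bash
python3 -c "
from h import *
u=np.array([np.cos(np.radians(9)),np.sin(np.radians(9))]);p=np.array([646.7,-41.1])-54*u
to((*p,240,189),(*p,174,189))"
```

```text
t 11.45 p [436.2 323.  224.5] yaw 167.9 F [ 1.5  0.8 -1.5] w 33.8 q [ 0.43  0.24  1.54  0.    1.36 -0.93]
[-232.  -331.2  -15.5] [ -0.   -0.  -21.1]
[-232.  -331.2   50.5] [ -0.   -0.  -21.1]
```

```bash
python3 - <<'E'
from h import *
h=np.array([578.2,44.3]);a=np.radians(9.2);T=np.array([[np.cos(a),-np.sin(a)],[np.sin(a),np.cos(a)]])
for n in('top','scene'):
    im,d,P,c=look(n);z=P[...,2]
    print(n,[(np.round(r['point']),round(r['confidence'],2)) for r in nets.spot_in(n,'tag')[:2]])
    L=(P[...,:2]-h)@T-np.array([114,-95])*[1,1]  # unit axes from origin
    m=(z>78)&(z<97)&(abs(L[...,0]+60)<55)&(abs(L[...,1])<90)
    p=P[m];br=im.min(-1)[m];print(len(p),np.percentile(br,[5,25,50,75,95]) if len(p) else '')
    b=m&(im.min(-1)>130);k=cv2.morphologyEx(m.astype(np.uint8),cv2.MORPH_OPEN,np.ones((3,3)))
    for mm in(b,k>0):
        q=P[mm].astype(np.float32)
        if len(q)>5: print(len(q),[np.round(t,1) for t in cv2.minAreaRect(np.ascontiguousarray(q[:,:2]).reshape(-1,1,2))],np.median(q[:,2]),'unit axes',np.percentile(L[mm],[2,98],axis=0).round(1).tolist())
    vs=np.argwhere(m)
    if len(vs): 
        (r0,c0),(r1,c1)=vs.min(0)-40,vs.max(0)+40
        cv2.imwrite(f'pics/tag_{n}.png',cv2.resize(im[max(r0,0):r1,max(c0,0):c1,::-1],None,fx=3,fy=3));print(r0,c0,r1,c1)
    p=P[(z>172)&(z<192)&(np.hypot(P[...,0]-495,P[...,1]-20)<40)];print('post',p.mean(0) if len(p) else 0)
E
```

```text
top [(array([333., 168.]), 0.87), (array([158., 238.]), 0.39)]
1568 [ 83.35 124.   134.   162.   213.  ]
1103 [array([651.3, -39.7]), array([ 93.6, 179.1]), np.float64(8.7)] 87.46544 unit axes [[-90.7, -63.3], [-9.1, 66.4]]
1369 [array([648. , -53.2]), array([ 72.3, 145.2]), np.float64(9.0)] 87.141914 unit axes [[-94.2, -72.6], [-26.9, 57.9]]
112 260 234 412
post [494.19555215  22.46820977 186.06085755]
scene [(array([311., 269.]), 0.68), (array([331., 163.]), 0.47)]
938 [ 59.85 152.   181.   216.   238.  ]
751 [array([641.8, -45.9]), array([ 54.8, 128.5]), np.float64(7.2)] 85.8471 unit axes [[-89.4, -56.1], [-41.2, 56.7]]
904 [array([640.7, -54.9]), array([ 59.4, 144.7]), np.float64(8.8)] 85.60594 unit axes [[-95.6, -57.5], [-41.3, 56.9]]
190 227 292 378
post [497.00976969  22.94283481 181.90231811]
```

View pics/tag_top.png

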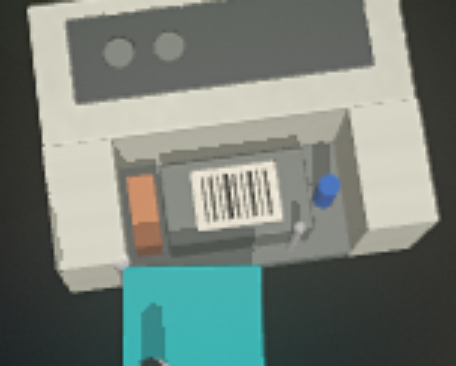

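```bash
python3 - <<'E'
from h import *
c=get_calibration('top')
u,v=333,168
r=rot(c['attitude'])@np.array([(u-c['cx'])/c['fx'],-(v-c['cy'])/c['fy'],-1]);e=np.array(c['eye']);print(e+r*(87-e[2])/r[2])
# predicted tag pixel
for off in [(0,0),(25,35),(25,-35),(-25,35),(-25,-35)]:
    a=np.radians(9.2);t=np.array([646.7+off[0]*np.cos(a)-off[1]*np.sin(a),-41.1+off[0]*np.sin(a)+off[1]*np.cos(a),87])
    q=rot(c['attitude']).T@(t-e);U=c['cx']+c['fx']*q[0]/-q[2];V=c['cy']+c['fy']*q[1]/q[2];print(off,round(U,1),round(V,1),'crop',round((U-260)*3),round((V-112)*3))
E
```

```text
[669.50370101 -27.15630855  87.        ]
(0, 0) 338.5 177.1 crop 235 195
(25, 35) 323.1 169.2 crop 189 172
(25, -35) 351.0 165.5 crop 273 160
(-25, 35) 325.8 188.8 crop 197 231
(-25, -35) 354.0 185.0 crop 282 219
```

The crop shows the white tag from (190,170) to (283,230), centred at (236,195). The predicted tag location projects to (235,195), so the two agree. Next I carry the wand over it.

Request:
drive_tool --plan '[-1,-23,-33,-15,0,0,-2,-1,-46,-66,-15,0,0,-4,-1,-70,-99,-15,0,0,-6,-1,-93,-132,-15,0,0,-8,-1,-116,-165,-15,0,0,-10,-1,-139,-198,-15,0,0,-12,-1,-162,-232,-15,0,0,-14,-1,-186,-265,-15,0,0,-17,-1,-209,-298,-15,0,0,-19,-1,-232,-331,-15,0,0,-21]'

```text
clock: 12.65
eef_pos: [593.1, -50.5, 234.7]
tool_rot: [-0.002, -0.078, 0.997, 0.001]
wrist_force: [0.8, 0.6, -2.2]
grip_width: 0.364
grasp_force: 30.0
```

Request:
drive_tool --plan '[-1,0,0,0,0,0,0,-1,0,0,20,0,0,0,-1,0,0,40,0,0,0,-1,0,0,55,0,0,0,-1,0,0,66,0,0,0,-1,0,0,66,0,0,0,-1,0,0,66,0,0,0]'

```text
clock: 13.35
eef_pos: [593.7, -48.8, 171.2]
tool_rot: [-0.001, -0.077, 0.997, 0.0]
wrist_force: [0.8, 0.6, -0.8]
grip_width: 0.367
grasp_force: 30.0
```

```bash
python3 - <<'E'
from h import *
u=np.array([np.cos(np.radians(9)),np.sin(np.radians(9))]);p=np.array([646.7,-41.1])-54*u
to((*p,174,189))
im,d,P,c=look('scene');z=P[...,2];cv2.imwrite('pics/s3.png',im[150:330,180:460,::-1].repeat(2,0).repeat(2,1))
# wand geometry: points above 170
m=(z>180)&(z<212)&(P[...,0]>560)&(P[...,0]<700)&(abs(P[...,1]+40)<70)&(im.min(-1)>120)
q=P[m].astype(np.float32);print(len(q))
if len(q)>20:
    print([np.round(t,1) for t in cv2.minAreaRect(np.ascontiguousarray(q[:,:2]).reshape(-1,1,2))],np.percentile(q,[2,50,98],axis=0).round(1))
hsv=cv2.cvtColor(im,cv2.COLOR_RGB2HSV);k=(hsv[...,1]>70)&(hsv[...,0]>80)&(hsv[...,0]<97)&(z>175)&(z<215);q=P[k];print('display',len(q),q.mean(0) if len(q) else 0)
E
```

```text
t 13.35 p [593.7 -48.8 171.2] yaw -171.1 F [ 0.8  0.6 -0.8] w 34.1 q [-0.27  0.37  1.49  0.    1.28 -1.99]
[ 0.5 -0.7 -2.8] [ 0.  -0.1 -0.1]
737
[array([616.9, -45.5]), array([115.1,  63.7]), np.float64(8.9)] [[565.3 -75.  181.7]
 [615.3 -45.1 190.2]
 [673.3 -16.2 208.4]]
display 357 [ 790.05748239 -342.27574056  189.10964728]
```

View pics/s3.png

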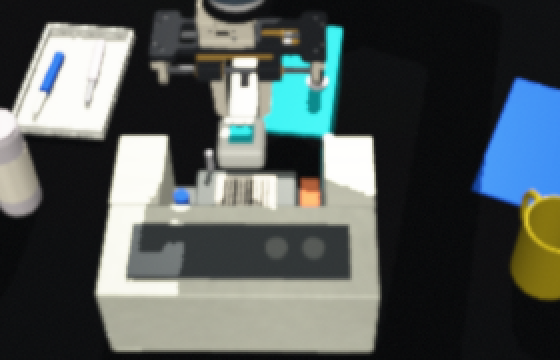

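The scene view shows the wand head at (242,150) in front of and above the tag at (245,190), with the panel fully open behind. I check level and height.

Request:
drive_tool --plan '[-1,0.5,-0.5,-3,0,0,0,-1,0.5,-0.5,-3,0,0,0]'

```text
clock: 13.6
eef_pos: [594.3, -49.9, 176.0]
tool_rot: [0.001, -0.077, 0.997, -0.0]
wrist_force: [-0.1, 0.5, -1.8]
grip_width: 0.364
grasp_force: 30.0
```

```bash
python3 - <<'E'
from h import *
s=manip.sense();to((593.4,-49.5,174,189))
a=np.radians(8.9);u=np.array([np.cos(a),np.sin(a)]);n=np.array([-u[1],u[0]])
for cam in('scene','top'):
    im,d,P,c=look(cam);z=P[...,2]
    D=P[...,:2]-s['eef_pos'][:2];S=D@u;T=D@n
    for lo,hi in((-80,-60),(-60,-30),(32,45),(45,60),(60,76)):
        m=(S>lo)&(S<hi)&(abs(T)<13)&(z>180)&(z<210);print(cam,lo,hi,m.sum(),np.percentile(z[m],[10,50,90]).round(1) if m.sum() else '')
    m=(z>185)&(z<210)&(S>30)&(S<100)&(abs(T)<50)
    if m.sum(): print('head extents',np.percentile(S[m],[1,99]).round(1),np.percentile(T[m],[1,99]).round(1))
    hsv=cv2.cvtColor(im,cv2.COLOR_RGB2HSV);k=m&(hsv[...,1]>70)&(hsv[...,0]>80)&(hsv[...,0]<97);print('disp',k.sum(),S[k].mean(),T[k].mean())
E
```

```text
t 13.6 p [594.3 -49.9 176. ] yaw -171.1 F [-0.1  0.5 -1.8] w 33.9 q [-0.27  0.37  1.48 -0.    1.28 -2.  ]
[0.8 0.6 2. ] [-0.1  0.1 -0.1]
scene -80 -60 29 [192.5 193.6 195.7]
scene -60 -30 53 [192.9 195.2 197.9]
scene 32 45 44 [195.5 197.5 199.2]
scene 45 60 56 [196.1 197.9 200.1]
scene 60 76 79 [194.3 196.5 198.8]
head extents [30.8 80.3] [-25.7  24.9]
disp 107 52.09524433141017 -0.5593375548652452
top -80 -60 112 [194.4 196.  197.6]
top -60 -30 171 [194.3 196.3 198.5]
top 32 45 0 
top 45 60 0 
top 60 76 0 
disp 0 nan nan<stdin>:11: RuntimeWarning: Mean of empty slice.
  ret = ret.dtype.type(ret / rcount)
```

Level, with the underside at about 167 mm and the window over the tag. I hold for 2 s.

Request:
drive_tool --plan '[-1,0,0,1,0,0,0,-1,0,0,1,0,0,0,-1,0,0,1,0,0,0,-1,0,0,1,0,0,0,-1,0,0,1,0,0,0,-1,0,0,1,0,0,0,-1,0,0,1,0,0,0,-1,0,0,1,0,0,0,-1,0,0,1,0,0,0,-1,0,0,1,0,0,0]'

```text
clock: 14.7
eef_pos: [593.6, -49.7, 173.6]
tool_rot: [-0.0, -0.077, 0.997, 0.0]
wrist_force: [-0.3, -0.5, -1.5]
grip_width: 0.363
grasp_force: 30.0
```

Request:
drive_tool --plan '[-1,0,0,0,0,0,0,-1,0,0,0,0,0,0,-1,0,0,0,0,0,0,-1,0,0,0,0,0,0,-1,0,0,0,0,0,0,-1,0,0,0,0,0,0,-1,0,0,0,0,0,0,-1,0,0,0,0,0,0,-1,0,0,0,0,0,0,-1,0,0,0,0,0,0]'

```text
clock: 15.7
eef_pos: [593.6, -49.7, 173.7]
tool_rot: [0.0, -0.077, 0.997, 0.0]
wrist_force: [-0.3, -0.1, -1.9]
grip_width: 0.361
grasp_force: 30.0
```

Request:
drive_tool --plan '[-1,0,0,0,0,0,0,-1,0,0,0,0,0,0,-1,0,0,-20,0,0,0,-1,0,0,-45,0,0,0,-1,0,0,-66,0,0,0,-1,0,0,-66,0,0,0]'

```text
clock: 16.3
eef_pos: [595.4, -50.2, 243.0]
tool_rot: [0.003, -0.077, 0.997, -0.001]
wrist_force: [-0.4, -0.5, -2.2]
grip_width: 0.366
grasp_force: 30.0
```

```bash
python3 -c "
from h import *
to((439.8,321.4,240,167),(439.8,321.4,12,167))"
```

```text
t 16.3 p [595.4 -50.2 243. ] yaw -171.1 F [-0.4 -0.5 -2.2] w 34.0 q [-0.27  0.33  1.38  0.    1.43 -2.  ]
[ 96.4 391.1   1.4] [-0.1  0.4 21.9]
[ 97.8 391.7 229.4] [-0.1  0.4 21.9]
```

Request:
drive_tool --plan '[-1,10,39,0,0,0,2,-1,19,78,0,0,0,4,-1,29,117,0,0,0,7,-1,39,156,0,0,0,9,-1,48,196,0,0,0,11,-1,58,235,0,0,0,13,-1,68,274,0,0,0,15,-1,77,313,0,0,0,18,-1,87,352,0,0,0,20,-1,97,391,0,0,0,22]'

```text
clock: 17.3
eef_pos: [436.2, 322.8, 238.3]
tool_rot: [-0.001, 0.115, 0.993, -0.0]
wrist_force: [0.7, -0.2, -1.6]
grip_width: 0.364
grasp_force: 30.0
```

Request:
drive_tool --plan '[-1,0,0,0,0,0,0,-1,0,0,30,0,0,0,-1,0,0,75,0,0,0,-1,0,0,120,0,0,0,-1,0,0,155,0,0,0,-1,0,0,180,0,0,0,-1,0,0,200,0,0,0,-1,0,0,210,0,0,0,-1,0,0,210,0,0,0,-1,0,0,210,0,0,0]'

```text
clock: 18.3
eef_pos: [438.0, 321.5, 30.0]
tool_rot: [0.0, 0.114, 0.993, 0.0]
wrist_force: [-0.0, -0.5, -1.0]
grip_width: 0.365
grasp_force: 30.0
```

```bash
python3 -c "
from h import *
to((439.8,321.4,11,167))"
```

```text
t 18.3 p [438.  321.5  30. ] yaw 166.9 F [-0.  -0.5 -1. ] w 33.9 q [ 0.43  0.45  1.78 -0.    0.92 -0.91]
[-1.8  0.3 19. ] [ 0.   0.  -0.1]
```

Request:
drive_tool --plan '[-1,0,0,6,0,0,0,-1,0,0,11,0,0,0,-1,0,0,14,0,0,0,-1,0,0,16,0,0,0,-1,0,0,17,0,0,0,-1,0,0,18,0,0,0,-1,0,0,18,0,0,0]'

```text
clock: 19.0
eef_pos: [437.5, 321.7, 13.3]
tool_rot: [0.0, 0.114, 0.993, 0.0]
wrist_force: [-4.6, -2.3, 12.3]
grip_width: 0.364
grasp_force: 30.0
```

In contact with the mat, so I release and lift.

Request:
drive_tool --plan '[-1,0,0,-0.5,0,0,0,-0.1,0,0,-0.5,0,0,0,0.2,0,0,-0.5,0,0,0,0.3,0,0,-0.5,0,0,0,0.3,0,0,-0.5,0,0,0,0.3,0,0,-20,0,0,0,0.3,0,0,-60,0,0,0,0.3,0,0,-110,0,0,0,0.3,0,0,-160,0,0,0,0.3,0,0,-200,0,0,0]'

```text
clock: 20.0
eef_pos: [437.9, 321.8, 214.6]
tool_rot: [0.001, 0.114, 0.993, 0.001]
wrist_force: [0.6, -0.4, -0.6]
grip_width: 0.647
grasp_force: 0.0
```

Request:
drive_tool --plan '[0.3,-60,0,0,0,0,0,0.3,-60,0,0,0,0,0,0.3,-60,0,0,0,0,0]'

```text
clock: 20.3
eef_pos: [497.1, 307.2, 210.9]
tool_rot: [-0.0, 0.115, 0.993, -0.0]
wrist_force: [0.1, 0.4, 0.1]
grip_width: 0.649
grasp_force: 0.0
```

```bash
python3 - <<'E'
from h import *
to()
im,d,P,c=look('wrist');z=P[...,2]
w=(P[...,0]>300)&(P[...,0]<524)&(abs(P[...,1]-321)<70)&(z>20)&(z<45)
q=P[w].astype(np.float32);print([np.round(t,1) for t in cv2.minAreaRect(np.ascontiguousarray(q[:,:2]).reshape(-1,1,2))],np.percentile(q[:,2],[5,50,95]))
A=np.c_[q[:,:2]-q[:,:2].mean(0),np.ones(len(q))];print('slope',np.linalg.lstsq(A,q[:,2],rcond=None)[0])
im2,d2,P2,_=look('top');hsv=cv2.cvtColor(im2,cv2.COLOR_RGB2HSV);H,S,Z=hsv[...,0],hsv[...,1],P2[...,2]
m=(Z>125)&(Z<136)&(S>90)&(H>75)&(H<105)&(abs(P2[...,1])<200);f=P2[m].astype(np.float32);print('flange',[np.round(t,1) for t in cv2.minAreaRect(np.ascontiguousarray(f[:,:2]).reshape(-1,1,2))])
m=(Z>150)&(Z<168)&(S>70)&(H<40)&(abs(P2[...,1])<200);f=P2[m].astype(np.float32);print('key',len(f))
if len(f)>5: print([np.round(t,1) for t in cv2.minAreaRect(np.ascontiguousarray(f[:,:2]).reshape(-1,1,2))])
cv2.imwrite('pics/end.png',np.vstack([im[:240,100:500],im2[100:340,150:550]])[:,:,::-1])
E
```

```text
t 20.3 p [497.1 307.2 210.9] yaw 166.7 F [0.1 0.4 0.1] w 60.3 q [ 0.36  0.33  1.46 -0.    1.36 -0.98]
[array([431.3, 322.9]), array([ 52.3, 167.5]), np.float64(77.7)] [29.6627161  33.24433136 36.3064827 ]
slope [ 1.71841522e-02 -8.30980866e-03  3.32450628e+01]
flange [array([486.5, -10. ]), array([189.8, 108.2]), np.float64(2.0)]
key 137
[array([425.6, -15.6]), array([ 8.7, 72.2]), np.float64(1.5)]
```

View pics/end.png

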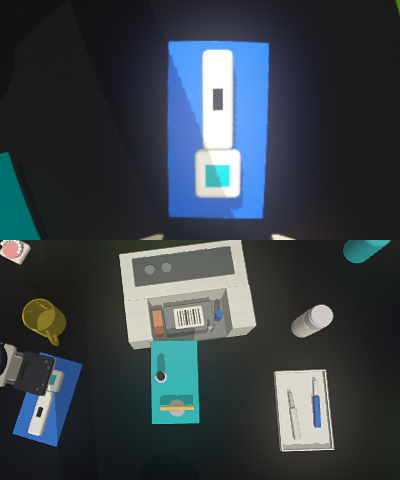

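The final view shows the wand flat and upright on its mat at (217,120). The panel is at about 97° with the wing square to it, and the mug, can and pens have not moved.

```bash
python3 -c "
from workcell import manip
print(manip.finish_job())"
```

```text
the job is handed in; nothing more can be done
None
```

Job handed in at about 20 s of robot time: key turned to its stop, panel open to about 97°, wand held level about 8 cm over the tag for 2 s and laid back upright on its mat, nothing else disturbed; no verdict came back.

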